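Crack a walnut without crushing the kernel

ROBOT

A 6-joint arm with a two-finger parallel gripper is mounted at the origin on the work surface. World frame = base frame: x ahead of the robot, y to its left, z up, the work surface at z = 0. Lengths are in mm, angles in rad, forces in N, time in s.
With the tool pointing down it reaches from about 275 to 1000 mm from the base axis. Payload 8.4 kg.
Tool frame: the origin (TCP) lies midway between the tips of the shut fingers; the grasp point (between the pads) lies 19 mm behind it; z points along the fingers, y is the line along which they close (so a half turn about z gives the same grasp; the last joint's range is limited). The gripper opens to 85 mm and grips with 20 to 120 N. Pads are 22 mm wide; open, the fingers measure 114 mm over their backs; the gripper's body (76 mm by 85 mm) begins 54 mm behind the grasp point. The pads swing forward as they close: fully open they stand 13 mm farther back than shut.
Start: joints at [-1.323, 0.353, 1.633, -0, 1.155, -0.002], TCP at [154.505, -605.604, 198.181] pointing down, gripper open.
Joint ranges: [-2.63, 2.63], [-0.92, 2.1], [0.06, 2.66], [-1.3, 4.44], [0, 2.69], [-3.02, 3.02]. Speed limits (rad/s): [2.22, 2.22, 2.79, 3.14, 3.14, 3.14].

INTERFACE

Orientations are given as [roll, pitch, yaw] about the fixed x, y, z axes, in that order (R = Rz(yaw) Ry(pitch) Rx(roll)).
In Python, from rig import telemetry, optics, r gives the robot as it stands.
- The arm moves only by the tool play_rows, never from a script. Its arguments are lists of equal length, an entry for each row: "dp": the shift along the tool's x, y, z in units of 40 mm (1.0 is 40 mm), a list of three; "rot": the turn, a rotation vector about the tool's x, y, z in units of 6 degrees (1.0 is 6 degrees), a list of three. In form: {"dp": [[tx, ty, tz], ...], "rot": [[ax, ay, az], ...]}. A call has 1 to 5 rows; each row is the pose to reach, as a shift and turn from the pose commanded when the call began, along the tool's axes at that moment; what a row does not reach only later rows make up. A row lasts 1/12 s, in which the tool goes at most 41.7 mm and 7.16 degrees, less where a joint would pass 70% of its speed; a pose out of reach is approached as far as the arm can. A call with a gripper value outside its range is refused whole. "fingers" is the opening, from 0 (shut) to 1 (fully open), set as the call begins (left out, the last holds). The fingers move at their own pace and stop on an object; "grip_force" is the grip in N (left out, the last holds). Time passes only in rows, so rows that repeat a pose let the fingers close. It gives the time, the measured TCP pose, the force, the opening and the grip force at its end, in the units of the state.
- telemetry.sense(): the state, without advancing time (a new reading comes with each control period).
- optics.grab_frame(name): name is "scene" or "top" or "wrist"; returns a dict with "color" (384x512x3 uint8, red, green, blue), "mtx" (3x3 intrinsics, pixels), "D" ([k1, k2, p1, p2, k3] as OpenCV has them; the pictures are not rectified), "R" (3x3) and "t" (3): a world point X has camera coordinates R X + t; the wrist camera has in their place "mount" (4x4, takes a point from camera to tool coordinates, whose origin is the TCP and whose axes are the flange's). Camera axes: x right, y down, z forward; pixel columns grow to the right and rows downward; lengths in mm; the calibration is good to about 2 mm. A picture is of the moment at which its call begins: read the wrist's pose just before it. There is no depth.
- r.sign_off(): hands the job in; it is judged then, once.
The state is a dict: "clock": time; "qpos": joint angles; "qvel": joint speeds; "joint_efforts": joint torques, N m; "eef_pos": TCP position; "tcp_rot": TCP orientation; "contact_force": force on the tool from outside, world axes, zero at the start; "wrist_torque": the same for the moment, N m; "opening": opening from 0.0 (shut) to 1.0 (fully open); "grasp_force": force on a finger pad.
Only numpy, scipy, OpenCV 4.12 (cv2) and the standard library are available. Lean on these libraries where they do the work, as an engineer would, in place of code of your own. Each camera call takes 0.05 s, during which the arm holds its last target. There are 200 camera calls.

TASK

Stand the walnut, flat end down, in the cup of the nutcracker, then swing the nutcracker's upper handle down onto it and squeeze slowly until the shell gives; stop there, so that the kernel is not crushed. Then swing the handle back up to upright or beyond, and leave the cracked nut standing in the cup, without pressing on the nut's top with the fingers and without disturbing the mug, the jar or the soap bottle.

Things in the scene. Friction and masses are not known exactly. Their poses are not given: they have to be found in the camera images.
- nutcracker: Steel plier nutcracker, lower handle screwed to a fixed wooden board 250 x 100 x 16 mm. Origin on the counter under the cup's centre (the board's middle). x axis: from cup to hinge; lower handle lies along -x; z up. Hinge pin along y, 65 mm from the cup's centre, 75 mm above the counter, between two cheeks 38 mm wide over all and 86 mm high.
- cup (a point): Centre of the cup's flat floor, 22 mm above the counter. Cup: inner diameter 36 mm, outer 42 mm, rim 5 mm above its floor. The walnut stands on this floor with about 3 mm of play all round.
- hinge (a point): Centre of the upper handle's hinge pin. Under that handle, 65 mm from the pin, sits a round steel screw foot 18 mm wide that presses on the nut. How far it is screwed out is unknown (10 mm range, fixed in use), so it meets a nut in the cup at an angle anywhere from about 0.12 to 0.32 rad.
- handle (a joint): Upper handle's angle, rad: 0 = level above the lower handle (lower stop), 1.57 = straight up, 2.2 = upper stop, leaning back away from the cup. Starts leaning back at 1.8 to 2.05. Hinge friction about 0.2 N m: the handle (160 g) stays where it is left.
- knob (a point): Centre of the red round knob at the free end of the upper handle, 150 mm from the hinge pin: a disc 26 mm in diameter, 24 mm wide, flat sides facing along the nutcracker's y axis. It can be pinched on those sides and turns between the fingers as the handle swings. The red sleeve next to it is 20 mm wide, 18 mm high; the steel bar 16 by 14 mm.
- nut: Brown walnut, round, 34 mm in diameter, 38 mm tall, about 40 g, standing on its flat end (22 mm across) on the coaster. Origin: centre of its flat underside; z is its upright axis. Widest, with straight sides to grip, 11 to 21 mm above its underside; above 27 mm only the crown, 25 mm wide, stands up.
- crown: Crown of the walnut; origin: its top, 38 mm above the nut's underside; 33 mm once cracked, where it stays. Squeezing, the force at the knob rises to about 9 N over hinge friction (22 N at the nut) within about 0.04 rad of first touch, then drops at once as the shell gives. About 0.04 rad on the foot meets the kernel and force climbs steeply: over 55 N at the nut (24 N at the knob) crushes it.
- coaster: Square cork coaster 90 x 90 x 8 mm, fixed on the counter; origin at the centre of its underside. The walnut stands on it at the start, up to about 20 mm off its middle.
- mug: White mug, 80 mm in diameter and 95 mm tall, a bystander; origin at the centre of its underside.
- jar: Glass jar with a steel cap, 84 mm in diameter and 130 mm tall, a bystander; origin at the centre of its underside.
- soap: Green soap bottle, 60 mm in diameter and 160 mm tall, a bystander; origin at the centre of its underside.
Mind the look-alikes: they are no part of the job. There is more than one size of the nut; the one meant has the size given above.

How it is judged (in metres and radians):
On the way, in this order (a step that is already met when the one before it is completed fails the run):
1. the whole walnut stands in the cup, let go (horizontal distance between nut and cup below 0.007 m and z of nut in the frame of cup below 0.003 m and angle between nut's own z axis and vertical below 0.15 rad and contact force between the fingers and nut below 0.2 N and not (z of crown in the frame of nut below 0.0345 m)), for 0.2 s.
2. the handle, swung down, has cracked the shell of the nut in the cup (horizontal distance between nut and cup below 0.007 m and z of nut in the frame of cup below 0.003 m and angle between nut's own z axis and vertical below 0.15 rad and z of crown in the frame of nut below 0.0345 m and value of joint handle below 0.5 rad), for 0.1 s.
At the end, for the whole second after the job is handed in: The walnut stands in the cup (within 7 mm of its centre, its underside less than 3 mm above the cup's floor, tilted less than 0.15 rad), at rest, its crown sunk to less than 34.5 mm above its underside (cracked), and the handle is swung back up beyond 1.4 rad (horizontal distance between nut and cup below 0.007 m and z of nut in the frame of cup below 0.003 m and angle between nut's own z axis and vertical below 0.15 rad and z of crown in the frame of nut below 0.0345 m and value of joint handle above 1.4 rad and linear speed of nut below 0.02 m/s); the robot touches nothing.
It fails at once if kernel crushed: more than 55 N between the handle's foot and the nut (contact force between handle and nut above 55 N).
It fails at once if the shell gives anywhere but in the cup (z of crown in the frame of nut below 0.0345 m and horizontal distance between nut and cup above 0.012 m).
It fails at once if the fingers press on the top of the nut (over 12 N on the crown) (contact force between the fingers and crown above 12 N).
It fails at once if the mug, jar or soap bottle is moved by more than 20 mm or tipped (distance of any of mug, jar, soap from where it was at the start of the episode above 0.02 m or angle between any of mug, jar, soap's own z axis and vertical above 0.3 rad).
It also fails if it takes over 72 s, if anything falls off the work surface, if the arm or the gripper's body presses on something with over 40 N, if the wrist force passes 120 N, or if a joint passes its speed limit or range.

## Working session

There is one attempt and no reset: what is moved stays moved. The work goes in short steps, Python scripts to look and compute and a tool call to move; the robot and the scene stay as the last step left them, time stands still between calls to the robot, and variables do not carry over. Pictures are saved under pics/ and viewed, at most 10 in all, crops included, and the job is handed in when it is done.

Besides the shell and the picture viewer there is one more tool, called after ">>>" as name(argument=value, ...) on one line, values as JSON. play_rows: Moves the arm, as the interface text tells. Its arguments: {"type":"object","properties":{"dp":{"type":"array"},"rot":{"type":"array"},"fingers":{"type":"number"},"grip_force":{"type":"number"}},"required":["dp","rot"]}

```bash
ls; mkdir -p pics
cat > h.py <<'E'
import numpy as np, cv2
from rig import telemetry, optics, r
from scipy.spatial.transform import Rotation as Ro
def ray(f,px):
    n=cv2.undistortPoints(np.array([[px]],float),np.array(f["mtx"]),np.array(f["D"]))[0,0]
    d=np.array([n[0],n[1],1.])
    R=np.array(f["R"]);t=np.array(f["t"]).ravel()
    return -R.T@t, R.T@d
def wristfix(f,s):
    M=np.array(f["mount"]); T=np.eye(4); T[:3,:3]=Ro.from_euler('xyz',s["tcp_rot"]).as_matrix(); T[:3,3]=s["eef_pos"]
    W=np.linalg.inv(T@M); f["R"]=W[:3,:3]; f["t"]=W[:3,3]; return f
def onz(f,px,z):
    c,d=ray(f,px); return c+d*(z-c[2])/d[2]
def proj(f,X):
    p,_=cv2.projectPoints(np.array(X,float).reshape(-1,1,3),cv2.Rodrigues(np.array(f["R"],float))[0],np.array(f["t"],float),np.array(f["mtx"]),np.array(f["D"])); return p.reshape(-1,2)
def save(f,n,crop=None,k=1):
    c=f["color"][:,:,::-1]
    if crop: x0,y0,x1,y1=crop; c=c[y0:y1,x0:x1]
    cv2.imwrite("pics/"+n,cv2.resize(c,None,fx=k,fy=k))
E
python3 - <<'E'
from h import *
import pickle
s=telemetry.sense(); print(s)
a=optics.grab_frame("top");b=optics.grab_frame("scene")
pickle.dump((a,b),open("f.pkl","wb"))
save(a,"top.png",k=1.5);save(b,"scene.png",k=1.5)
for f in(a,b): print(-np.array(f["R"]).T@np.array(f["t"]).ravel())
E
```

```text
pics
{'clock': 0.0, 'qpos': array([-1.32340618e+00,  3.53629407e-01,  1.63413775e+00, -1.98354476e-05,
        1.15520177e+00, -2.38866590e-03]), 'qvel': array([-1.00828674e-05, -1.86096725e-04,  1.21958773e-04,  1.45256762e-03,
        2.10141044e-03,  1.47829454e-03]), 'joint_efforts': array([-7.49722996e-03, -6.05253839e+01, -3.42063832e+01, -2.55535442e-04,
        9.46454820e-03,  2.02545078e-05]), 'eef_pos': array([ 154.36563331, -605.09698252,  197.47187268]), 'tcp_rot': array([-3.14021634e+00,  1.48484371e-05,  2.49786845e-01]), 'contact_force': array([-0.76887981,  0.14770456, -0.06211003]), 'wrist_torque': array([-0.01736978,  0.00075117, -0.05759946]), 'grasp_force': 0.0, 'opening': 0.9984725967731563}
[ 420.0259889    24.21015339 1237.75318495]
[1070.43516924  259.66331421  845.13239261]
```

View pics/top.png

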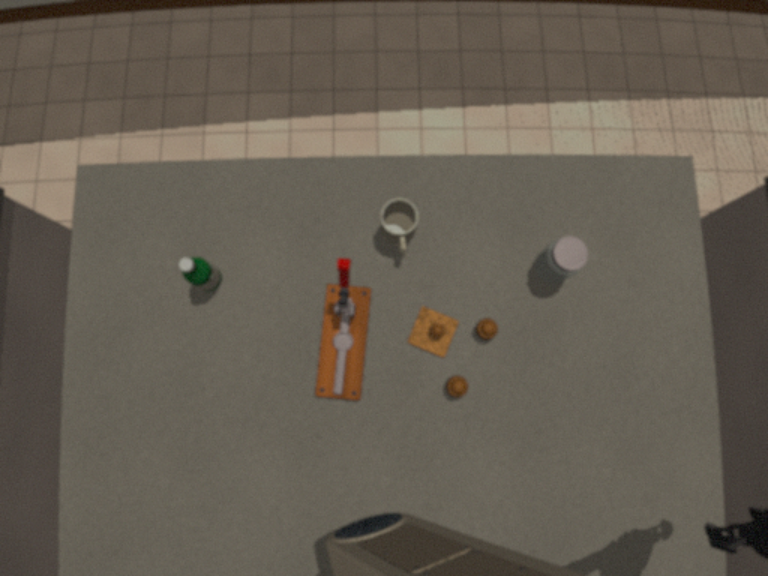

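View pics/scene.png

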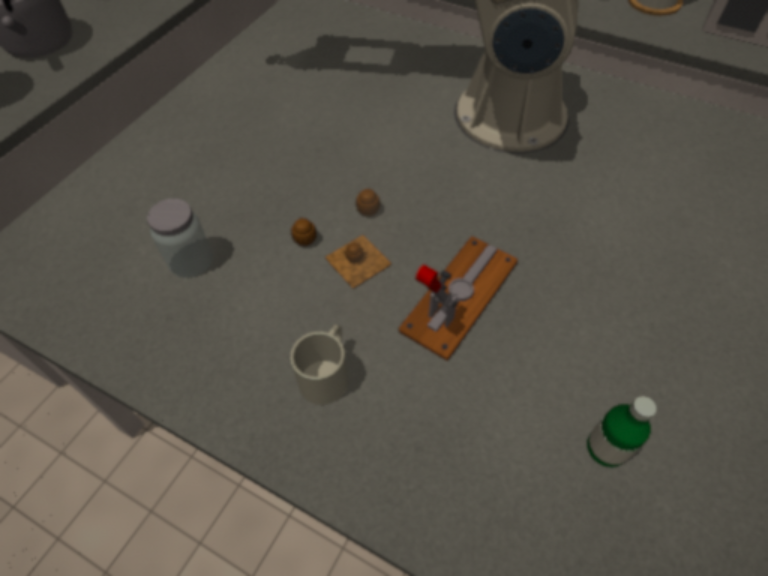

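Top view (1.5x): nut on coaster at about (437,330), board centre about (344,342), with its hinge end pointing away from the robot and the knob at (344,265). The decoys are at (486,329) and (457,386).

Run:
```python
from h import *
import pickle
a,b=pickle.load(open("f.pkl","rb"))
hsv=cv2.cvtColor(a["color"],cv2.COLOR_RGB2HSV)
m=((hsv[...,0]>4)&(hsv[...,0]<22)&(hsv[...,1]>110)).astype(np.uint8)
n,l,st,ce=cv2.connectedComponentsWithStats(m)
for i in range(1,n):
    if st[i,4]>40: print(st[i],ce[i])
# board
x=st[1:]; 
bi=min((i for i in range(1,n) if st[i,4]>300),key=lambda i:abs(ce[i]-np.array([229,228])).sum())
pts=cv2.findContours((l==bi).astype(np.uint8),0,2)[0][0].reshape(-1,2)
w=np.array([onz(a,p.astype(float),16)[:2] for p in pts])
rc=cv2.minAreaRect(w.astype(np.float32)); print("board",rc)
for nme,px in(("nut",(437/1.5,331/1.5)),("d1",(486/1.5,329/1.5)),("d2",(457/1.5,386/1.5)),("coaster",(434/1.5,331/1.5))): print(nme,onz(a,px,26))
# nut by two views; knob by two views (red mask)
def red(f):
    h=cv2.cvtColor(f["color"],cv2.COLOR_RGB2HSV); return ((h[...,0]<4)|(h[...,0]>174))&(h[...,1]>200)&(h[...,2]>100)
for f in(a,b):
    mm=red(f); q=np.argwhere(mm)[:,::-1]; print(len(q),q.min(0),q.max(0),q.mean(0))
def tri(p,q):
    c1,d1=ray(a,p);c2,d2=ray(b,q)
    k=np.linalg.lstsq(np.c_[d1,-d2],c2-c1,rcond=None)[0]
    P,Q=c1+k[0]*d1,c2+k[1]*d2; return (P+Q)/2,np.linalg.norm(P-Q)
print("knob",tri((344/1.5,265/1.5),(428/1.5,276/1.5)))
print("nut",tri((437/1.5,331/1.5),(354/1.5,251/1.5)))
```

```text
[   0    0  229   16 1093] [80.17383349  4.45013724]
[359   0 153   9 568] [460.35915493   2.24471831]
[ 210  189   37   78 1640] [228.56097561 229.1304878 ]
[272 204  33  34 704] [288.23863636 220.88352273]
[317 212  15  14 147] [324.16326531 218.92517007]
[298 251  14  14 150] [304.32666667 257.30666667]
board ((511.13446044921875, 101.33126831054688), (99.08807373046875, 248.95082092285156), 83.50439453125)
nut [ 528.18628823 -104.7991579    26.        ]
d1 [ 530.55914212 -212.53731414   26.        ]
d2 [ 408.33482262 -144.50153261   26.        ]
coaster [528.30573957 -98.24131592  26.        ]
41 [226 173] [232 179] [228.70731707 175.70731707]
98 [278 177] [290 188] [283.59183673 182.54081633]
knob (array([639.55359718,  87.48536749, 205.58204544]), np.float64(3.113732743465428))
nut (array([ 528.49373435, -105.13579569,   22.21833673]), np.float64(0.143758358325403))
```

>>> play_rows(dp=[[0.8, -0.64, 0], [1.6, -1.28, 0], [2.4, -1.92, 0], [3.2, -2.56, 0], [4.0, -3.2, 0]], rot=[[0, 0, 0.7], [0, 0, 1.4], [0, 0, 2.1], [0, 0, 2.8], [0, 0, 3.47]], fingers=1)

```text
clock: 0.52
eef_pos: [278.4, -440.2, 197.9]
tcp_rot: [-3.141, 0.0, -0.118]
contact_force: [0.9, -0.1, -0.7]
opening: 0.996
grasp_force: 0.0
```

>>> play_rows(dp=[[0.5, -0.9, 0], [1.0, -1.8, 0], [1.5, -2.7, 0], [2.0, -3.6, 0], [2.5, -4.5, 0]], rot=[[0, 0, 0], [0, 0, 0], [0, 0, 0], [0, 0, 0], [0, 0, 0]])

```text
clock: 0.93
eef_pos: [398.2, -272.6, 198.1]
tcp_rot: [-3.142, 0.0, -0.114]
contact_force: [-0.5, -0.7, 0.2]
opening: 0.998
grasp_force: 0.0
```

>>> play_rows(dp=[[0.3, -0.8, 0.3], [0.6, -1.6, 0.6], [0.9, -2.4, 0.9], [1.2, -3.2, 1.2], [1.2, -3.2, 1.2]], rot=[[0, 0, 0], [0, 0, 0], [0, 0, 0], [0, 0, 0], [0, 0, 0]])

```text
clock: 1.35
eef_pos: [460.4, -148.0, 148.1]
tcp_rot: [-3.139, 0.002, -0.111]
contact_force: [-0.6, -0.3, -0.4]
opening: 1.001
grasp_force: 0.0
```

Run:
```python
from h import *
s=telemetry.sense(); f=wristfix(optics.grab_frame("wrist"),s); save(f,"w1.png",k=1.5)
print(s["eef_pos"],s["tcp_rot"],np.array(f["mount"]).round(2))
print(proj(f,[[528.3,-105,46],[528.3,-105,24]])*1.5)
hsv=cv2.cvtColor(f["color"],cv2.COLOR_RGB2HSV)
import pickle; pickle.dump((f,s),open("w1.pkl","wb"))
```

```text
[ 460.40544418 -148.03828803  148.06955419] [-3.13939698e+00  2.46282478e-03 -1.10602657e-01] [[  -0.     -0.96   -0.28   72.93]
 [   1.     -0.     -0.      0.95]
 [  -0.     -0.28    0.96 -175.  ]
 [   0.      0.      0.      1.  ]]
[[300.3649174  176.48790563]
 [306.41560372 175.1638988 ]]
```

View pics/w1.png

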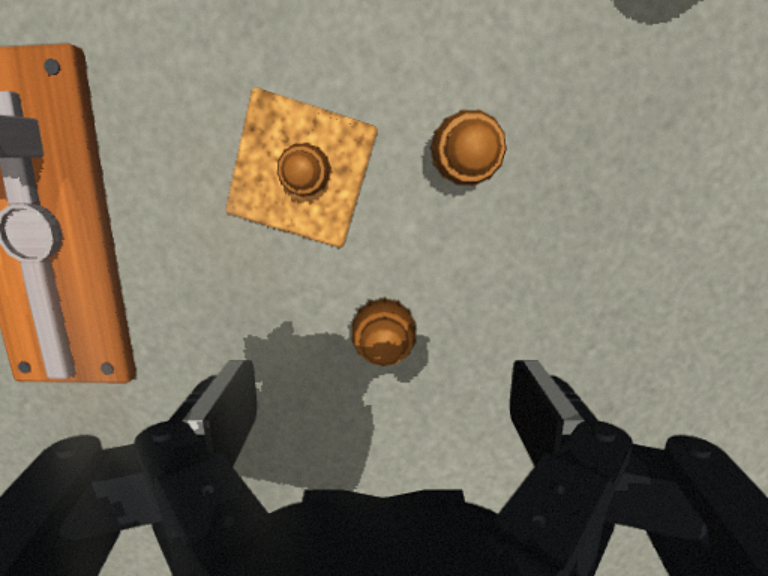

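Run:
```python
from h import *
import pickle
f,s=pickle.load(open("w1.pkl","rb"))
def box(n,l,r,t,b,z):
    c=((l+r)/2,(t+b)/2); P=lambda x,y:onz(f,(x/1.5,y/1.5),z)
    print(n,P(*c),np.linalg.norm(P(l,c[1])-P(r,c[1])),np.linalg.norm(P(c[0],t)-P(c[0],b)))
box("nut",276,329,143,199,24)
box("d1",432,506,110,185,18)
box("d2",350,415,299,366,18)
for p in((77,45),(133,381),(15,381)): print(onz(f,(p[0]/1.5,p[1]/1.5),16))
print("cup ctr",onz(f,(29/1.5,233/1.5),27), "bar end",onz(f,(60/1.5,375/1.5),20))
c=np.array([511.1,101.3,0]);u=np.array([.9936,-.1128,0]);v=np.array([.1128,.9936,0])
for X in (c+[0,0,27],c+[0,0,22],c+21*u+[0,0,27],c-21*v+[0,0,27],c-125*u-50*v+[0,0,16]): print(proj(f,X)*1.5)
```

```text
nut [ 531.27575735 -102.82235962   24.        ] 35.45894510459054 36.359636890919646
d1 [ 534.03517674 -215.16040451   18.        ] 49.78740284614965 48.41342097871544
d2 [ 407.86790401 -142.69737282   18.        ] 49.05875308714799 54.523988902810984
[628.79166997  33.48765206  16.        ]
[386.8048257   60.97853034  16.        ]
[396.25311554 161.61660776  16.        ]
cup ctr [513.2332242   96.93111348  27.        ] bar end [399.68776387 116.92874044  20.        ]
[[ 24.38486147 236.6975989 ]]
[[ 29.70294893 235.46812365]]
[[ 17.96712701 206.88569056]]
[[ 52.23553387 236.49736135]]
[[129.37251492 387.62623592]]
```

>>> play_rows(dp=[[0.6, -0.5, 0.4], [1.2, -1.0, 0.9], [1.61, -1.3, 1.4], [1.61, -1.3, 1.7], [1.61, -1.3, 1.7]], rot=[[0, 0, 0], [0, 0, 0], [0, 0, 0], [0, 0, 0], [0, 0, 0]])

```text
clock: 1.82
eef_pos: [528.5, -108.5, 79.8]
tcp_rot: [-3.141, 0.004, -0.113]
contact_force: [-0.3, -0.1, -0.7]
opening: 1.0
grasp_force: 0.0
```

Run:
```python
from h import *
s=telemetry.sense(); f=wristfix(optics.grab_frame("wrist"),s); save(f,"w2.png",k=1.5)
print(s["eef_pos"],s["tcp_rot"])
print(proj(f,[[531,-103,46],[531,-103,24],[531,-86,24],[531,-120,24]])*1.5)
import pickle; pickle.dump((f,s),open("w2.pkl","wb"))
```

```text
[ 528.46617355 -108.4508272    79.80861208] [-3.1414886   0.00407424 -0.11283524]
[[369.59141773 305.1364628 ]
 [370.73411888 292.22421442]
 [340.39812797 295.5229605 ]
 [401.22517031 288.90719894]]
```

View pics/w2.png

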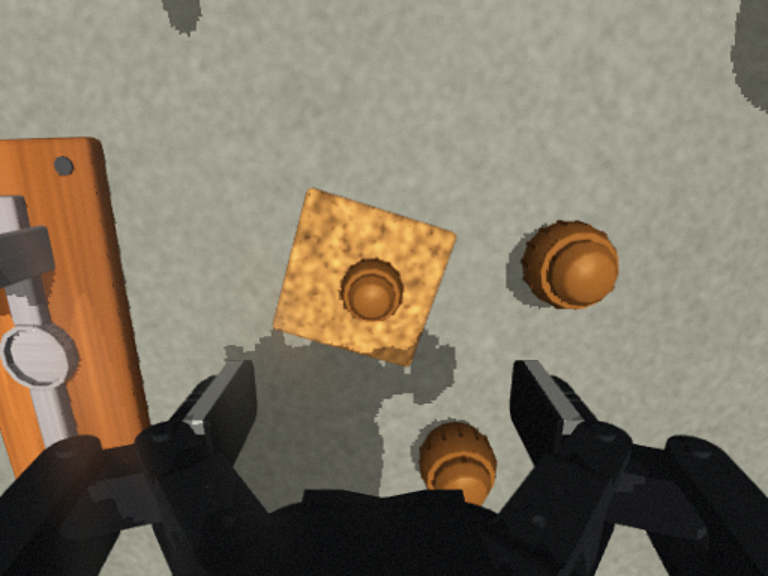

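>>> play_rows(dp=[[0.07, -0.13, 0.6], [0.07, -0.13, 1.2], [0.07, -0.13, 1.5], [0.07, -0.13, 1.67], [0.07, -0.13, 1.67]], rot=[[0, 0, 0], [0, 0, 0], [0, 0, 0], [0, 0, 0], [0, 0, 0]])

```text
clock: 2.28
eef_pos: [532.2, -104.1, 15.0]
tcp_rot: [-3.142, 0.002, -0.114]
contact_force: [-0.1, -0.1, 0.5]
opening: 1.0
grasp_force: 0.0
```

>>> play_rows(dp=[[0, 0, 0], [0, 0, 0], [0, 0, 0], [0, 0, 0], [0, 0, 0]], rot=[[0, 0, 0], [0, 0, 0], [0, 0, 0], [0, 0, 0], [0, 0, 0]], fingers=0.3, grip_force=25)

```text
clock: 2.7
eef_pos: [533.5, -103.6, 16.0]
tcp_rot: [3.142, -0.001, -0.114]
contact_force: [-0.3, -0.7, -0.3]
opening: 0.312
grasp_force: 0.0
```

>>> play_rows(dp=[[0, 0, 0], [0, 0, 0], [0, 0, 0], [0, 0, 0], [0, 0, 0]], rot=[[0, 0, 0], [0, 0, 0], [0, 0, 0], [0, 0, 0], [0, 0, 0]])

```text
clock: 3.12
eef_pos: [533.1, -103.5, 15.3]
tcp_rot: [-3.142, 0.0, -0.114]
contact_force: [0.2, -0.0, 0.1]
opening: 0.304
grasp_force: 0.0
```

Run:
```python
from h import *
s=telemetry.sense(); f=wristfix(optics.grab_frame("wrist"),s); save(f,"w3.png",k=1.5)
print(s["eef_pos"],s["opening"],s["grasp_force"]); print(proj(f,[[531.7,-103.7,46],[531.7,-103.7,24]])*1.5)
```

```text
[ 533.06771416 -103.54431651   15.33703763] 0.30424648110782593 0.0
[[381.00999573 370.36055512]
 [381.20018065 345.74401012]]
```

View pics/w3.png

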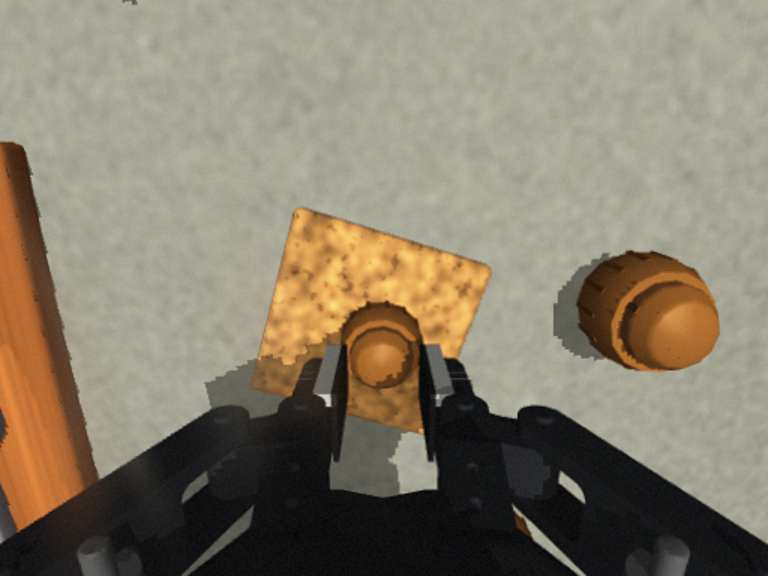

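>>> play_rows(dp=[[0, 0, 0], [0, 0, 0], [0, 0, 0], [0, 0, 0], [0, 0, 0]], rot=[[0, 0, 0], [0, 0, 0], [0, 0, 0], [0, 0, 0], [0, 0, 0]], fingers=0.1, grip_force=25)

```text
clock: 3.58
eef_pos: [533.1, -103.6, 15.4]
tcp_rot: [-3.142, 0.0, -0.114]
contact_force: [0.4, 0.4, -0.0]
opening: 0.1
grasp_force: 0.0
```

>>> play_rows(dp=[[0, 0, -0.2], [0, 0, -0.7], [0, 0, -1.3], [0, 0, -2.0], [0, 0, -2.0]], rot=[[0, 0, 0], [0, 0, 0], [0, 0, 0], [0, 0, 0], [0, 0, 0]])

```text
clock: 4.0
eef_pos: [536.3, -104.2, 100.6]
tcp_rot: [3.141, -0.007, -0.114]
contact_force: [2.2, -0.5, -0.5]
opening: 0.101
grasp_force: 0.0
```

Run:
```python
from h import *
s=telemetry.sense(); f=wristfix(optics.grab_frame("wrist"),s); save(f,"w4.png",k=1.5)
print(s["eef_pos"],s["opening"],s["grasp_force"]); print(proj(f,[[531.7,-103.7,46],[531.7,-103.7,24]])*1.5)
```

```text
[ 536.31115651 -104.19504583  100.60995608] 0.10111242271002147 0.0
[[381.00987772 305.17027109]
 [381.11917564 293.72511318]]
```

View pics/w4.png

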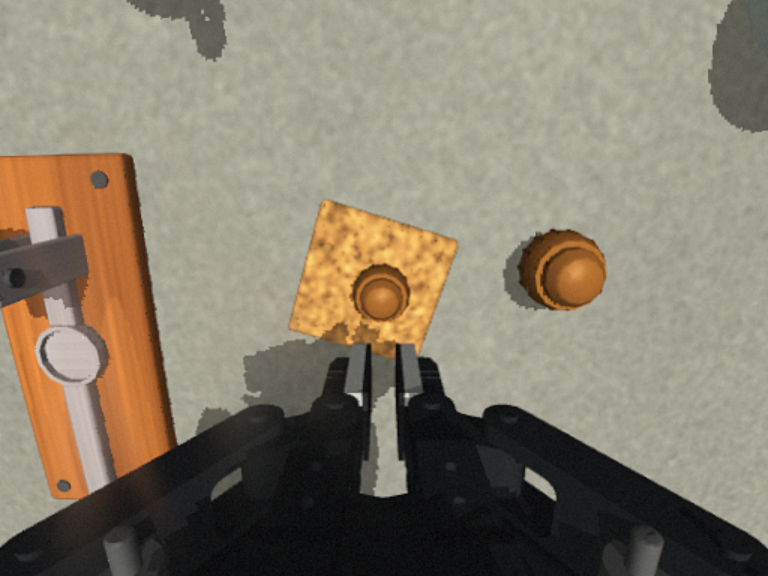

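Run:
```python
from h import *
s=telemetry.sense(); f=wristfix(optics.grab_frame("wrist"),s)
R=Ro.from_euler('xyz',s["tcp_rot"]).as_matrix()
for p in([0,0,0],[11,4,0],[11,-4,0],[11,4,-3],[-11,4,0],[11,4,-38]): print(p,proj(f,R@np.array(p,float)+s["eef_pos"])*1.5)
a=optics.grab_frame("top");b=optics.grab_frame("scene")
print("top",proj(a,[[531.7,-103.7,24],s["eef_pos"]]),"scene",proj(b,[[531.7,-103.7,24],s["eef_pos"]]))
t=cv2.resize(a["color"][150:290,200:350],None,fx=3,fy=3);u=cv2.resize(b["color"][60:230,150:330],None,fx=3,fy=3)
H=max(t.shape[0],u.shape[0]); c=np.zeros((H,t.shape[1]+u.shape[1],3),np.uint8)
c[:t.shape[0],:t.shape[1]]=t;c[:u.shape[0],t.shape[1]:]=u
c=cv2.resize(c,None,fx=.8,fy=.8); print(c.shape); cv2.imwrite("pics/c5.png",c[:,:,::-1])
```

```text
[0, 0, 0] [[380.54407269 334.6808199 ]]
[11, 4, 0] [[389.88419731 310.72022849]]
[11, -4, 0] [[371.10467346 310.72925735]]
[11, 4, -3] [[389.99815364 313.10919262]]
[-11, 4, 0] [[389.66778741 357.81584176]]
[11, 4, -38] [[391.64956722 347.76775866]]
top [[290.90287519 219.6600964 ]
 [293.44448829 216.20199685]] scene [[235.80576748 167.92813335]
 [233.48072459 151.02578041]]
(408, 792, 3)
```

View pics/c5.png

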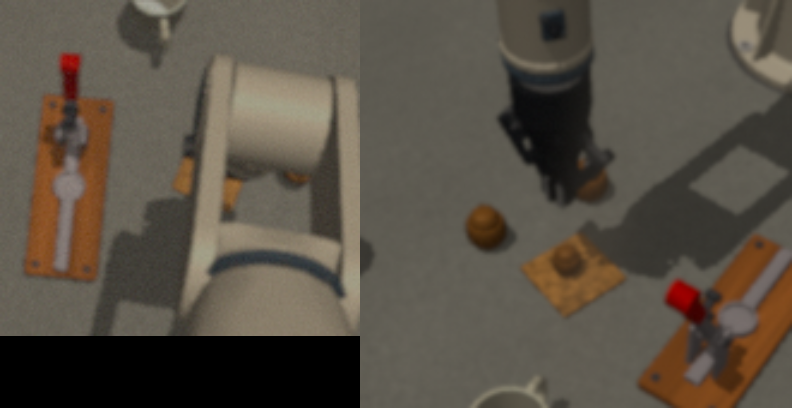

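>>> play_rows(dp=[[0, 0, 0], [-0.03, 0, 0.6], [-0.03, 0, 1.2], [-0.03, 0, 1.8], [-0.03, 0, 2.2]], rot=[[0, 0, 0], [0, 0, 0], [0, 0, 0], [0, 0, 0], [0, 0, 0]], fingers=0.7)

```text
clock: 4.62
eef_pos: [530.0, -103.1, 4.5]
tcp_rot: [-3.141, 0.004, -0.114]
contact_force: [-0.9, 0.3, 0.4]
opening: 0.702
grasp_force: 0.0
```

>>> play_rows(dp=[[0, 0, 0.1], [0, 0, 0.2], [0, 0, 0.25], [0, 0, 0.25], [0, 0, 0.25]], rot=[[0, 0, 0], [0, 0, 0], [0, 0, 0], [0, 0, 0], [0, 0, 0]])

```text
clock: 5.03
eef_pos: [532.5, -103.6, -1.9]
tcp_rot: [3.141, -0.001, -0.114]
contact_force: [-0.2, -0.8, 0.2]
opening: 0.698
grasp_force: 0.0
```

Run:
```python
from h import *
s=telemetry.sense(); f=wristfix(optics.grab_frame("wrist"),s); save(f,"w6.png",k=1.5)
print(s["eef_pos"],s["tcp_rot"],s["opening"],s["contact_force"]); print(proj(f,[[531.7,-103.7,46],[531.7,-103.7,24]])*1.5)
```

```text
[ 532.53467492 -103.559868     -1.89068112] [ 3.14148280e+00 -1.20054969e-03 -1.13522707e-01] 0.6976093841468195 [-0.19657557 -0.77306858  0.24353748]
[[380.60614425 393.05219085]
 [380.8599376  363.13813987]]
```

View pics/w6.png

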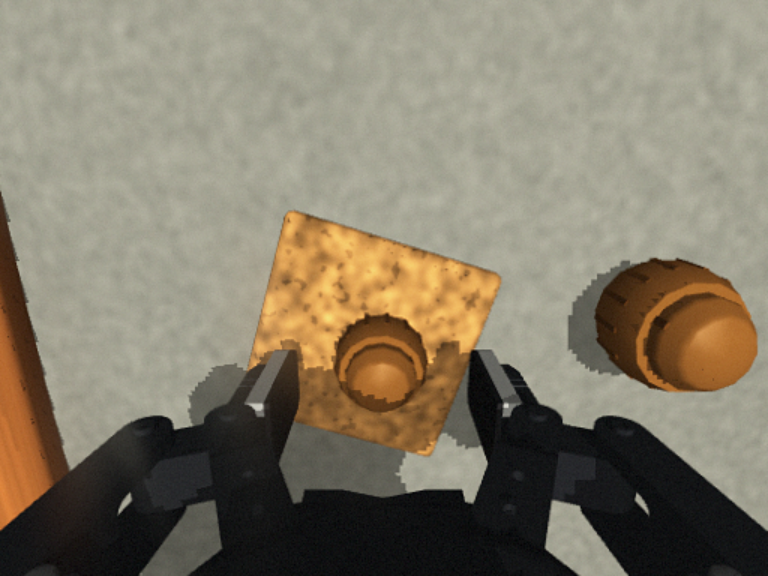

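>>> play_rows(dp=[[0, 0, 0.08], [0, 0, 0.16], [0, 0, 0.24], [0, 0, 0.3], [0, 0, 0.3]], rot=[[0, 0, 0], [0, 0, 0], [0, 0, 0], [0, 0, 0], [0, 0, 0]], fingers=0.5)

```text
clock: 5.5
eef_pos: [531.5, -103.3, -15.2]
tcp_rot: [-3.142, 0.001, -0.114]
contact_force: [-1.2, 0.1, -0.3]
opening: 0.5
grasp_force: 0.0
```

>>> play_rows(dp=[[0, 0, 0.04], [0, 0, 0.08], [0, 0, 0.12], [0, 0, 0.12], [0, 0, 0.12]], rot=[[0, 0, 0], [0, 0, 0], [0, 0, 0], [0, 0, 0], [0, 0, 0]])

```text
clock: 5.92
eef_pos: [531.8, -103.4, -19.5]
tcp_rot: [-3.142, 0.0, -0.114]
contact_force: [0.3, -0.3, -0.6]
opening: 0.499
grasp_force: 0.0
```

>>> play_rows(dp=[[0, 0, 0], [0, 0, 0], [0, 0, 0], [0, 0, 0], [0, 0, 0]], rot=[[0, 0, 0], [0, 0, 0], [0, 0, 0], [0, 0, 0], [0, 0, 0]], fingers=0.2, grip_force=25)

```text
clock: 6.33
eef_pos: [532.0, -103.4, -19.2]
tcp_rot: [3.142, -0.0, -0.113]
contact_force: [-0.9, 0.8, 3.0]
opening: 0.385
grasp_force: 25.0
```

>>> play_rows(dp=[[0, 0, 0], [0, 0, 0], [0, 0, 0], [0, 0, 0], [0, 0, 0]], rot=[[0, 0, 0], [0, 0, 0], [0, 0, 0], [0, 0, 0], [0, 0, 0]])

```text
clock: 6.75
eef_pos: [532.0, -103.4, -19.3]
tcp_rot: [3.142, -0.0, -0.114]
contact_force: [-1.3, 0.1, 6.4]
opening: 0.389
grasp_force: 25.2
```

>>> play_rows(dp=[[0, 0, 0], [0, 0, 0], [0, 0, -0.18], [0, 0, -0.18], [0, 0, -0.18]], rot=[[0, 0, 0], [0, 0, 0], [0, 0, 0], [0, 0, 0], [0, 0, 0]], fingers=0.5)

```text
clock: 7.17
eef_pos: [532.3, -103.5, -11.8]
tcp_rot: [3.142, -0.001, -0.114]
contact_force: [-0.1, 0.1, -0.5]
opening: 0.502
grasp_force: 0.0
```

>>> play_rows(dp=[[0, 0, 0], [0, 0, 0], [0, 0, 0], [0, 0, 0], [0, 0, 0]], rot=[[0, 0, 0], [0, 0, 0], [0, 0, 0], [0, 0, 0], [0, 0, 0]], fingers=0.2, grip_force=25)

```text
clock: 7.58
eef_pos: [532.2, -103.4, -11.8]
tcp_rot: [-3.142, -0.0, -0.114]
contact_force: [-0.8, -0.7, 5.8]
opening: 0.381
grasp_force: 24.3
```

>>> play_rows(dp=[[0, 0, 0], [0, 0, 0], [0, 0, 0], [0, 0, 0], [0, 0, 0]], rot=[[0, 0, 0], [0, 0, 0], [0, 0, 0], [0, 0, 0], [0, 0, 0]])

```text
clock: 8.0
eef_pos: [532.1, -103.4, -11.9]
tcp_rot: [3.142, -0.0, -0.114]
contact_force: [-1.6, 1.0, 5.5]
opening: 0.383
grasp_force: 24.3
```

>>> play_rows(dp=[[0, 0, 0], [0, 0, 0], [0, 0, 0.1], [0, 0, 0.1], [0, 0, 0.1]], rot=[[0, 0, 0], [0, 0, 0], [0, 0, 0], [0, 0, 0], [0, 0, 0]], fingers=0.5)

```text
clock: 8.42
eef_pos: [531.6, -103.4, -16.7]
tcp_rot: [-3.142, 0.001, -0.114]
contact_force: [-0.7, 0.2, -0.0]
opening: 0.499
grasp_force: 0.0
```

>>> play_rows(dp=[[0, 0, 0], [0, 0, 0], [0, 0, 0], [0, 0, 0], [0, 0, 0]], rot=[[0, 0, 0], [0, 0, 0], [0, 0, 0], [0, 0, 0], [0, 0, 0]], fingers=0.2, grip_force=25)

```text
clock: 8.83
eef_pos: [531.9, -103.4, -16.2]
tcp_rot: [-3.142, 0.0, -0.114]
contact_force: [0.1, 0.2, -0.5]
opening: 0.387
grasp_force: 24.9
```

>>> play_rows(dp=[[0, 0, 0], [0, 0, -0.3], [0, 0, -0.8], [0, 0, -1.2], [0, 0, -1.2]], rot=[[0, 0, 0], [0, 0, 0], [0, 0, 0], [0, 0, 0], [0, 0, 0]])

```text
clock: 9.25
eef_pos: [534.1, -103.8, 35.2]
tcp_rot: [3.141, -0.005, -0.114]
contact_force: [1.1, -0.2, -0.5]
opening: 0.384
grasp_force: 25.0
```

Run:
```python
from h import *
import pickle
s=telemetry.sense(); f=wristfix(optics.grab_frame("wrist"),s); save(f,"w7.png",k=1.5)
print(s["eef_pos"],s["tcp_rot"],s["opening"],s["grasp_force"],s["contact_force"])
pickle.dump((f,s),open("w7.pkl","wb"))
b=optics.grab_frame("scene"); save(b,"sc7.png",k=1.5)
```

```text
[ 534.12057657 -103.84355032   35.24254365] [ 3.14121301 -0.0047916  -0.11356204] 0.3843670200103104 24.998125116107985 [ 1.06541812 -0.23859319 -0.45861365]
```

View pics/w7.png

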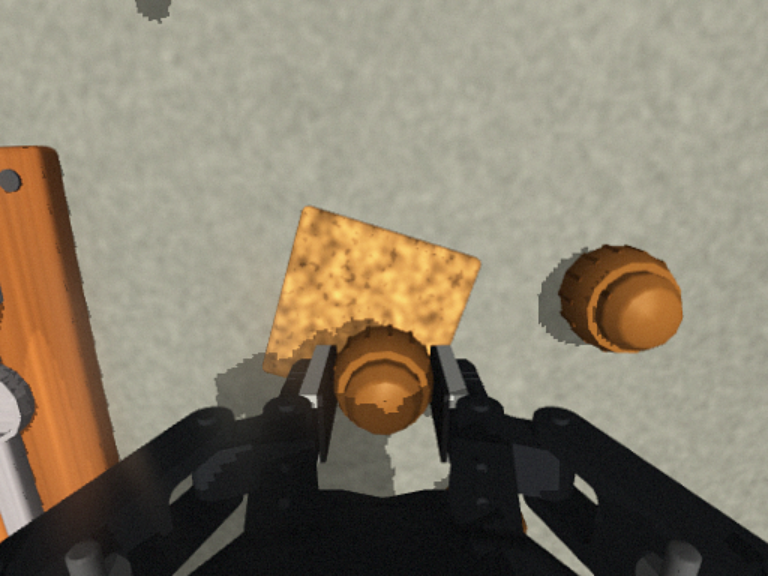

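>>> play_rows(dp=[[-0.2, -0.4, -0.3], [-0.6, -1.2, -0.6], [-1.0, -2.0, -0.6], [-1.4, -2.8, -0.6], [-1.8, -3.6, -0.6]], rot=[[0, 0, 0], [0, 0, 0], [0, 0, 0], [0, 0, 0], [0, 0, 0]])

```text
clock: 9.77
eef_pos: [475.4, 48.9, 55.3]
tcp_rot: [3.141, 0.001, -0.114]
contact_force: [0.3, 0.8, -0.4]
opening: 0.386
grasp_force: 25.1
```

>>> play_rows(dp=[[-0.3, -0.7, 0], [-0.5, -1.2, 0], [-0.6, -1.38, 0], [-0.6, -1.38, 0], [-0.6, -1.38, 0]], rot=[[0, 0, 0], [0, 0, 0], [0, 0, 0], [0, 0, 0], [0, 0, 0]])

```text
clock: 10.18
eef_pos: [458.8, 105.1, 55.4]
tcp_rot: [3.141, 0.001, -0.112]
contact_force: [-0.9, -0.1, -0.8]
opening: 0.388
grasp_force: 25.1
```

Run:
```python
from h import *
import pickle
s=telemetry.sense(); f=wristfix(optics.grab_frame("wrist"),s); save(f,"w8.png",k=1.5)
print(s["eef_pos"],s["tcp_rot"],s["opening"],s["grasp_force"])
pickle.dump((f,s),open("w8.pkl","wb"))
hsv=cv2.cvtColor(f["color"],cv2.COLOR_RGB2HSV)
m=((hsv[...,0]>4)&(hsv[...,0]<20)&(hsv[...,1]>150)&(hsv[...,2]>70)).astype(np.uint8)
n,l,st,ce=cv2.connectedComponentsWithStats(m)
for i in range(1,n):
    if st[i,4]>200: print(st[i],ce[i])
g=cv2.medianBlur(cv2.cvtColor(f["color"],cv2.COLOR_RGB2GRAY),3)
print(cv2.HoughCircles(g,cv2.HOUGH_GRADIENT,1,20,param1=120,param2=25,minRadius=12,maxRadius=50))
print("pred rim",proj(f,[[513,100,27],[513+21,100,27],[513,121,27]]))
```

```text
[458.84934686 105.08702896  55.38909955] [ 3.14107674e+00  6.53002497e-04 -1.12293399e-01] 0.38808912698684245 25.076743400422856
[  176     0    63   248 10464] [206.03707951 122.87442661]
[  222     0   102   289 14204] [283.61475641 153.09560687]
[ 431    0   81  148 6592] [480.50151699  76.18279733]
[[[250.5 132.5  25.7]
  [255.5 254.5  33.8]
  [257.5 276.5  33.8]
  [464.5  94.5  21.2]]]
pred rim [[252.2517191  134.17978802]
 [248.65763326 102.82609039]
 [222.19514973 137.66042155]]
```

View pics/w8.png

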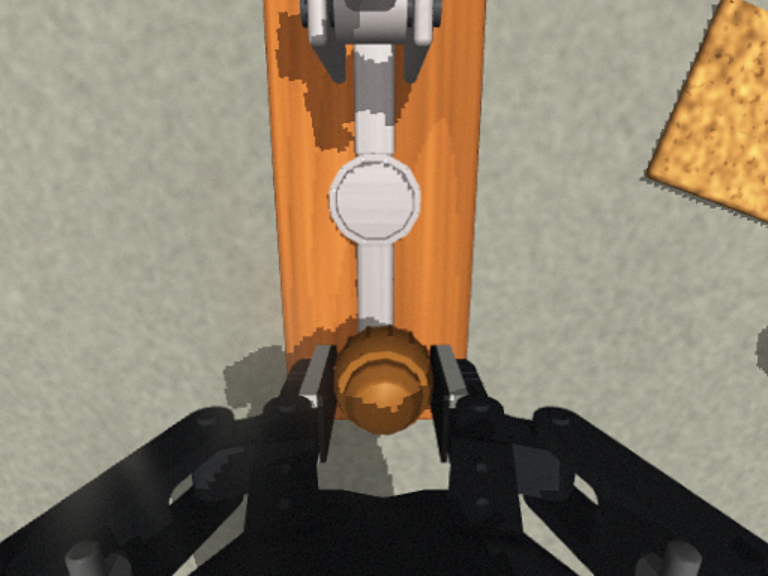

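Board lies straight in the image, the cup rim is centred at about (375,200), and the nut is upright between the pads with its outline top at row 325. Checking the nut's offset in the tool frame.

Run:
```python
from h import *
import pickle
f,s=pickle.load(open("w8.pkl","rb"))
R=Ro.from_euler('xyz',s["tcp_rot"]).as_matrix();p=s["eef_pos"]
a=np.linspace(0,2*np.pi,200)
def ring(r,h,ox=0,oy=0): return np.c_[ox+r*np.cos(a),oy+r*np.sin(a),np.full(200,-24.2-h)]@R.T+p
for ox in(0,2):
  q=np.vstack([proj(f,ring(17,h,ox)) for h in(11,16,21)])*1.5; c=proj(f,ring(12.5,30,ox))*1.5
  print(ox,q.min(0),q.max(0),"crown bottom",(proj(f,ring(9,36,ox))*1.5).max(0))
cup=onz(f,(250.1,133.4),27); print("cup",cup)
E=R.T@(cup-p); print("tool shift mm",E, "units",E/40)
```

```text
0 [329.07008922 328.40804934] [430.77458177 430.56549277] crown bottom [409.47029586 437.22535715]
2 [328.8440079  322.97895822] [430.97169817 425.59295794] crown bottom [409.59253944 431.66489622]
cup [513.69680045 101.4159849   27.        ]
tool shift mm [54.93190354 -2.51277579 28.35194233] units [ 1.37329759 -0.06281939  0.70879856]
```

>>> play_rows(dp=[[0.5, -0.04, 0], [1.0, -0.085, 0], [1.34, -0.085, 0], [1.34, -0.085, 0.4], [1.34, -0.085, 0.8]], rot=[[0, 0, 0], [0, 0, 0], [0, 0, 0], [0, 0, 0], [0, 0, 0]])

```text
clock: 10.65
eef_pos: [515.2, 101.2, 24.0]
tcp_rot: [-3.141, -0.003, -0.116]
contact_force: [-0.6, -0.3, -0.8]
opening: 0.382
grasp_force: 25.1
```

>>> play_rows(dp=[[0, 0, 0.2], [0, 0, 0.35], [0, 0, 0.45], [0, 0, 0.5], [0, 0, 0.5]], rot=[[0, 0, 0], [0, 0, 0], [0, 0, 0], [0, 0, 0], [0, 0, 0]])

```text
clock: 11.07
eef_pos: [512.8, 102.5, 3.7]
tcp_rot: [3.142, 0.0, -0.114]
contact_force: [0.5, 0.1, -0.7]
opening: 0.389
grasp_force: 25.1
```

>>> play_rows(dp=[[0, 0, 0.05], [0, 0, 0.1], [0, 0, 0.13], [0, 0, 0.15], [0, 0, 0.15]], rot=[[0, 0, 0], [0, 0, 0], [0, 0, 0], [0, 0, 0], [0, 0, 0]])

```text
clock: 11.48
eef_pos: [512.7, 102.7, -2.2]
tcp_rot: [3.142, -0.0, -0.113]
contact_force: [0.1, -0.8, -0.5]
opening: 0.388
grasp_force: 25.1
```

>>> play_rows(dp=[[0, 0, 0.02], [0, 0, 0.04], [0, 0, 0.04], [0, 0, 0.04], [0, 0, 0.04]], rot=[[0, 0, 0], [0, 0, 0], [0, 0, 0], [0, 0, 0], [0, 0, 0]])

```text
clock: 11.9
eef_pos: [512.9, 102.7, -2.5]
tcp_rot: [-3.141, -0.0, -0.114]
contact_force: [-5.4, -0.4, 18.5]
opening: 0.384
grasp_force: 26.7
```

>>> play_rows(dp=[[0, 0, -0.03], [0, 0, -0.03], [0, 0, -0.03], [0, 0, -0.03], [0, 0, -0.03]], rot=[[0, 0, 0], [0, 0, 0], [0, 0, 0], [0, 0, 0], [0, 0, 0]], fingers=0.65)

```text
clock: 12.32
eef_pos: [512.6, 102.7, -2.8]
tcp_rot: [3.142, 0.0, -0.114]
contact_force: [-0.2, -0.0, -0.7]
opening: 0.65
grasp_force: 0.0
```

>>> play_rows(dp=[[0, 0, -0.3], [0, 0, -0.8], [0, 0, -1.3], [-0.4, 0, -1.6], [-0.8, 0, -1.6]], rot=[[0, 0, 0], [0, 0, 0], [0, 0, 0], [0, 0, 0], [0, 0, 0]])

```text
clock: 12.73
eef_pos: [483.0, 106.7, 63.6]
tcp_rot: [-3.14, -0.004, -0.114]
contact_force: [0.2, -0.3, -0.3]
opening: 0.654
grasp_force: 0.0
```

Run:
```python
from h import *
import pickle
s=telemetry.sense(); f=wristfix(optics.grab_frame("wrist"),s); b=optics.grab_frame("scene")
pickle.dump((f,s,b),open("w9.pkl","wb"))
print(s["eef_pos"],s["tcp_rot"],s["contact_force"])
c=np.array([513.7,101.4,22])
print("pred", proj(f,[c+[0,0,16],c+[0,0,38]]),"scene",proj(b,[c+[0,0,16],c+[0,0,38]]))
for n,im,p in(("w",f,proj(f,c+[0,0,16])[0]),("s",b,proj(b,c+[0,0,20])[0])):
    h=cv2.cvtColor(im["color"],cv2.COLOR_RGB2HSV); x,y=p.astype(int); 
    r0=60 if n=="w" else 14
    m=((h[...,0]<22)&(h[...,1]>110)).astype(np.uint8)
    sub=m[max(0,y-r0):y+r0,x-r0:x+r0]
    print(n,x-r0,y-r0,h[y,x])
    st=3 if n=="w" else 1
    for row in sub[::st,::st]: print("".join(".#"[v] for v in row))
```

```text
[482.97187634 106.68654482  63.62999494] [-3.1401794  -0.00419701 -0.11397963] [ 0.16788316 -0.32135343 -0.30986047]
pred [[256.32606791 168.11447044]
 [256.4187965  175.10619632]] scene [[307.25867224 189.03436044]
 [308.14614566 184.08034974]]
w 196 108 [ 16 145 229]
################.........###############
################.........###############
################.........###############
################........################
################.........###############
################........################
################........################
################........################
################........################
################........################
################........################
###############...........##############
#############.......##.....#############
#############....########...############
############...###########..############
############..#############..###########
###########...##############..##########
###########..###############..##########
###########..###############..##########
###########..###############..##########
##########
[... 945 characters left out ...]
....
.....###############........
....################........
....###############.........
.....#############.........#
......############.........#
.......###########........##
#......############......###
#....###############....####
....################....####
....#################..#####
#..#########################
#..####..###################
##.###...###################
##..##...############.######
#...##....###########.######
...###....##########...#####
....##.....########....#####
....##......######....######
......................######
.....................#######
....................########
...................#########
..............##############
............################
```

>>> play_rows(dp=[[0, 0, -0.9], [0, 0, -1.8], [0, 0, -2.7], [0, 0, -3.6], [0.3, 0, -4.4]], rot=[[0, 0, 0], [0, 0, 0], [0, 0, 0], [0, 0, 0], [0, 0, 0]])

```text
clock: 13.25
eef_pos: [492.0, 104.9, 239.3]
tcp_rot: [3.142, 0.001, -0.113]
contact_force: [1.0, -0.1, -0.1]
opening: 0.649
grasp_force: 0.0
```

>>> play_rows(dp=[[0.5, 0, 0], [0.9, 0, 0], [0.9, 0, 0], [0.9, 0, 0], [0.9, 0, 0]], rot=[[0, 0, 0], [0, 0, 0], [0, 0, 0], [0, 0, 0], [0, 0, 0]])

```text
clock: 13.67
eef_pos: [527.8, 100.7, 236.4]
tcp_rot: [3.141, 0.002, -0.114]
contact_force: [0.8, 0.5, -0.2]
opening: 0.648
grasp_force: 0.0
```

Run:
```python
from h import *
import pickle
a,b=pickle.load(open("f.pkl","rb"))
s=telemetry.sense(); f=wristfix(optics.grab_frame("wrist"),s)
pickle.dump((f,s),open("w10.pkl","wb"))
print(s["eef_pos"],s["tcp_rot"])
def red(f):
    h=cv2.cvtColor(f["color"],cv2.COLOR_RGB2HSV); return (((h[...,0]<5)|(h[...,0]>174))&(h[...,1]>180)&(h[...,2]>60)).astype(np.uint8)
u=np.array([.9936,-.1128,0]);v=np.array([.1128,.9936,0]);cup=np.array([513.7,101.4,0])
ang=np.linspace(0,2*np.pi,60)
def knob(th): # silhouette points of knob disc
    c=cup+u*(65-150*np.cos(th))+[0,0,75+150*np.sin(th)]
    return c,np.vstack([c+13*np.cos(t)*u+13*np.sin(t)*np.array([0,0,1])+w*v for t in ang for w in(-12,12)])
for n,im in(("top",a),("scene",b),("wrist",f)):
    m=red(im); k,l,st,ce=cv2.connectedComponentsWithStats(m)
    print(n,[(st[i].tolist(),ce[i].round(1)) for i in range(1,k) if st[i,4]>15])
    for th in(1.95,2.0,2.05):
        c,P=knob(th); q=proj(im,P); print(th,c.round(0),proj(im,c).round(1),q.min(0).round(1),q.max(0).round(1))
```

```text
[527.80283602 100.71816509 236.44660279] [ 3.14102172e+00  2.05357571e-03 -1.13701835e-01]
top [([225, 173, 8, 18, 91], array([228.8, 180. ]))]
1.95 [633.  88. 214.] [[228.5 178.3]] [223.7 173.3] [233.3 183.4]
2.0 [640.  87. 211.] [[228.9 176.2]] [224.  171.2] [233.6 181.2]
2.05 [647.  86. 208.] [[229.2 174.1]] [224.4 169.1] [233.9 179.1]
scene [([278, 177, 14, 15, 130], array([284.1, 183.4]))]
1.95 [633.  88. 214.] [[286.2 179.4]] [277.9 171.2] [294.5 187.6]
2.0 [640.  87. 211.] [[284.4 182.4]] [276.1 174.2] [292.7 190.7]
2.05 [647.  86. 208.] [[282.5 185.5]] [274.2 177.3] [290.8 193.8]
wrist [([234, 15, 40, 82, 2629], array([253.9,  50.5]))]
1.95 [633.  88. 214.] [[254.9  51. ]] [234.2  27.7] [275.5  73.1]
2.0 [640.  87. 211.] [[254.9  40.1]] [234.3  16.6] [275.4  62.3]
2.05 [647.  86. 208.] [[254.9  29.7]] [234.5   6.1] [275.2  52. ]
```

>>> play_rows(dp=[[0.9, 0, 0], [1.8, 0, 0], [2.6, 0.02, 0], [2.84, 0.02, 0.4], [2.84, 0.02, 1.0]], rot=[[0, 0, 0], [0, 0, 0], [0, 0, 0], [0, 0, 0], [0, 0, 0]])

```text
clock: 14.13
eef_pos: [644.9, 87.1, 198.5]
tcp_rot: [-3.141, -0.005, -0.114]
contact_force: [0.2, 0.0, -0.4]
opening: 0.651
grasp_force: 0.0
```

>>> play_rows(dp=[[0, 0, 0.5], [0, 0, 0.8], [0, 0, 0.93], [0, 0, 0.93], [0, 0, 0.93]], rot=[[0, 0, 0], [0, 0, 0], [0, 0, 0], [0, 0, 0], [0, 0, 0]])

```text
clock: 14.55
eef_pos: [641.6, 87.4, 161.0]
tcp_rot: [-3.141, -0.001, -0.113]
contact_force: [0.5, 0.5, -0.0]
opening: 0.65
grasp_force: 0.0
```

>>> play_rows(dp=[[0, 0, 0], [0, 0, 0], [0, 0, 0], [0, 0, 0], [0, 0, 0]], rot=[[0, 0, 0], [0, 0, 0], [0, 0, 0], [0, 0, 0], [0, 0, 0]], fingers=0.1, grip_force=25)

```text
clock: 14.97
eef_pos: [642.4, 88.3, 161.6]
tcp_rot: [-3.14, -0.002, -0.113]
contact_force: [0.3, 5.2, 2.9]
opening: 0.274
grasp_force: 28.8
```

>>> play_rows(dp=[[-0.365, 0, -0.145], [-0.725, 0, -0.25], [-1.095, 0, -0.32], [-1.47, 0, -0.345], [-1.84, 0, -0.34]], rot=[[0, 0, 0], [0, 0, 0], [0, 0, 0], [0, 0, 0], [0, 0, 0]])

```text
clock: 15.38
eef_pos: [570.1, 96.5, 175.7]
tcp_rot: [-3.139, -0.006, -0.113]
contact_force: [2.9, 3.3, -0.0]
opening: 0.276
grasp_force: 28.3
```

>>> play_rows(dp=[[-0.56, 0, 0.08], [-1.095, 0, 0.245], [-1.6, 0, 0.49], [-2.065, 0, 0.8], [-2.35, 0, 1.05]], rot=[[0, 0, 0], [0, 0, 0], [0, 0, 0], [0, 0, 0], [0, 0, 0]])

```text
clock: 15.8
eef_pos: [474.4, 107.4, 133.0]
tcp_rot: [-3.139, -0.003, -0.114]
contact_force: [-1.3, 4.5, 7.2]
opening: 0.275
grasp_force: 34.6
```

>>> play_rows(dp=[[-0.255, 0, 0.275], [-0.48, 0, 0.57], [-0.68, 0, 0.89], [-0.84, 0, 1.23], [-0.84, 0, 1.23]], rot=[[0, 0, 0], [0, 0, 0], [0, 0, 0], [0, 0, 0], [0, 0, 0]])

```text
clock: 16.22
eef_pos: [440.1, 111.1, 81.7]
tcp_rot: [-3.14, 0.001, -0.114]
contact_force: [-3.8, 9.4, 1.8]
opening: 0.284
grasp_force: 39.0
```

>>> play_rows(dp=[[0, 0, 0], [0, 0, 0], [0, 0, 0]], rot=[[0, 0, 0], [0, 0, 0], [0, 0, 0]])

```text
clock: 16.47
eef_pos: [440.5, 111.0, 82.7]
tcp_rot: [-3.14, 0.002, -0.114]
contact_force: [-3.3, 8.8, -0.9]
opening: 0.275
grasp_force: 38.7
```

>>> play_rows(dp=[[-0.02, -0.02, 0.05], [-0.047, -0.02, 0.116], [-0.047, -0.02, 0.116], [-0.047, -0.02, 0.116]], rot=[[0, 0, 0], [0, 0, 0], [0, 0, 0], [0, 0, 0]])

```text
clock: 16.8
eef_pos: [438.7, 111.3, 78.2]
tcp_rot: [-3.141, 0.001, -0.114]
contact_force: [-6.3, 3.6, 3.1]
opening: 0.278
grasp_force: 39.5
```

>>> play_rows(dp=[[-0.02, -0.01, 0.05], [-0.04, -0.01, 0.118], [-0.04, -0.01, 0.118], [-0.04, -0.01, 0.118]], rot=[[0, 0, 0], [0, 0, 0], [0, 0, 0], [0, 0, 0]])

```text
clock: 17.13
eef_pos: [437.0, 111.5, 73.5]
tcp_rot: [3.141, 0.002, -0.114]
contact_force: [-5.8, 0.4, 2.5]
opening: 0.273
grasp_force: 39.8
```

>>> play_rows(dp=[[-0.03, 0, 0.05], [-0.055, 0, 0.118], [-0.055, 0, 0.118], [-0.055, 0, 0.118]], rot=[[0, 0, 0], [0, 0, 0], [0, 0, 0], [0, 0, 0]])

```text
clock: 17.47
eef_pos: [435.5, 111.7, 68.8]
tcp_rot: [3.141, 0.001, -0.113]
contact_force: [-4.6, -1.8, 3.3]
opening: 0.275
grasp_force: 39.9
```

>>> play_rows(dp=[[-0.02, 0, 0.06], [-0.045, 0, 0.12], [-0.045, 0, 0.12], [-0.045, 0, 0.12]], rot=[[0, 0, 0], [0, 0, 0], [0, 0, 0], [0, 0, 0]])

```text
clock: 17.8
eef_pos: [434.0, 111.9, 63.8]
tcp_rot: [3.141, 0.0, -0.114]
contact_force: [-4.3, -2.5, 2.7]
opening: 0.274
grasp_force: 40.0
```

>>> play_rows(dp=[[-0.02, 0, 0.06], [-0.04, 0.01, 0.12], [-0.04, 0.01, 0.12], [-0.04, 0.01, 0.12]], rot=[[0, 0, 0], [0, 0, 0], [0, 0, 0], [0, 0, 0]])

```text
clock: 18.13
eef_pos: [432.8, 112.0, 58.9]
tcp_rot: [-3.141, -0.0, -0.114]
contact_force: [-1.5, 0.7, 1.1]
opening: 0.28
grasp_force: 40.0
```

>>> play_rows(dp=[[-0.015, 0, 0.05], [-0.025, 0, 0.1], [-0.025, 0, 0.1], [-0.025, 0, 0.1]], rot=[[0, 0, 0], [0, 0, 0], [0, 0, 0], [0, 0, 0]])

```text
clock: 18.47
eef_pos: [431.8, 112.1, 54.8]
tcp_rot: [-3.141, -0.0, -0.114]
contact_force: [-1.6, 1.7, 0.6]
opening: 0.277
grasp_force: 40.2
```

>>> play_rows(dp=[[-0.015, 0, 0.05], [-0.022, 0, 0.1], [-0.022, 0, 0.1], [-0.022, 0, 0.1]], rot=[[0, 0, 0], [0, 0, 0], [0, 0, 0], [0, 0, 0]])

```text
clock: 18.8
eef_pos: [431.0, 112.2, 51.0]
tcp_rot: [-3.141, -0.001, -0.114]
contact_force: [-2.7, 1.3, 5.9]
opening: 0.277
grasp_force: 41.0
```

>>> play_rows(dp=[[-0.003, 0, 0.015], [-0.006, 0, 0.03], [-0.006, 0, 0.03]], rot=[[0, 0, 0], [0, 0, 0], [0, 0, 0]])

```text
clock: 19.05
eef_pos: [430.8, 112.2, 50.0]
tcp_rot: [-3.141, -0.001, -0.114]
contact_force: [-3.7, 0.9, 7.8]
opening: 0.272
grasp_force: 41.3
```

>>> play_rows(dp=[[-0.003, 0, 0.015], [-0.006, 0, 0.03], [-0.006, 0, 0.03]], rot=[[0, 0, 0], [0, 0, 0], [0, 0, 0]])

```text
clock: 19.3
eef_pos: [430.7, 112.2, 48.8]
tcp_rot: [-3.141, -0.001, -0.114]
contact_force: [-3.8, 1.6, 10.2]
opening: 0.28
grasp_force: 41.5
```

>>> play_rows(dp=[[-0.003, 0, 0.015], [-0.005, 0, 0.025], [-0.005, 0, 0.025]], rot=[[0, 0, 0], [0, 0, 0], [0, 0, 0]])

```text
clock: 19.55
eef_pos: [430.5, 112.3, 47.7]
tcp_rot: [-3.141, -0.001, -0.114]
contact_force: [-3.2, 1.1, 6.0]
opening: 0.278
grasp_force: 41.1
```

>>> play_rows(dp=[[0, 0, 0], [0, 0, 0]], rot=[[0, 0, 0], [0, 0, 0]])

```text
clock: 19.72
eef_pos: [430.4, 112.2, 47.7]
tcp_rot: [-3.141, -0.001, -0.114]
contact_force: [-2.8, 1.7, 6.7]
opening: 0.272
grasp_force: 41.0
```

>>> play_rows(dp=[[-0.003, 0, 0.015], [-0.005, 0, 0.025], [-0.005, 0, 0.025]], rot=[[0, 0, 0], [0, 0, 0], [0, 0, 0]])

```text
clock: 19.97
eef_pos: [430.3, 112.2, 46.5]
tcp_rot: [-3.141, -0.001, -0.114]
contact_force: [-1.4, 1.3, 1.6]
opening: 0.272
grasp_force: 40.6
```

>>> play_rows(dp=[[-0.002, 0, 0.01], [-0.004, 0, 0.02], [-0.004, 0, 0.02]], rot=[[0, 0, 0], [0, 0, 0], [0, 0, 0]])

```text
clock: 20.22
eef_pos: [430.1, 112.3, 45.7]
tcp_rot: [-3.141, -0.001, -0.113]
contact_force: [0.2, 2.6, 0.8]
opening: 0.272
grasp_force: 40.5
```

>>> play_rows(dp=[[0.04, 0, -0.21], [0.13, 0, -0.57], [0.26, 0, -0.925], [0.42, 0, -1.26], [0.62, 0, -1.58]], rot=[[0, 0, 0], [0, 0, 0], [0, 0, 0], [0, 0, 0], [0, 0, 0]])

```text
clock: 20.63
eef_pos: [454.5, 109.5, 109.2]
tcp_rot: [-3.141, 0.0, -0.114]
contact_force: [6.7, 4.8, -10.6]
opening: 0.276
grasp_force: 34.8
```

>>> play_rows(dp=[[0.35, 0, -0.44], [0.765, 0, -0.82], [1.23, 0, -1.135], [1.735, 0, -1.38], [2.27, 0, -1.54]], rot=[[0, 0, 0], [0, 0, 0], [0, 0, 0], [0, 0, 0], [0, 0, 0]])

```text
clock: 21.05
eef_pos: [543.7, 99.4, 170.7]
tcp_rot: [-3.141, 0.003, -0.114]
contact_force: [-1.2, 5.2, -6.9]
opening: 0.273
grasp_force: 29.6
```

>>> play_rows(dp=[[0.56, 0, -0.08], [1.12, 0, -0.08], [1.675, 0, 0.01], [1.675, 0, 0.01], [1.675, 0, 0.01]], rot=[[0, 0, 0], [0, 0, 0], [0, 0, 0], [0, 0, 0], [0, 0, 0]])

```text
clock: 21.47
eef_pos: [612.7, 91.7, 170.1]
tcp_rot: [-3.141, -0.002, -0.114]
contact_force: [5.1, 3.4, 0.4]
opening: 0.276
grasp_force: 30.8
```

Release, lift straight up, move back over the board, and check.

>>> play_rows(dp=[[0, 0, 0], [0, 0, 0], [0, 0, 0], [0, 0, 0], [0, 0, 0]], rot=[[0, 0, 0], [0, 0, 0], [0, 0, 0], [0, 0, 0], [0, 0, 0]], fingers=0.65)

```text
clock: 21.88
eef_pos: [610.6, 91.3, 170.1]
tcp_rot: [3.141, 0.0, -0.114]
contact_force: [0.2, 0.5, -1.3]
opening: 0.649
grasp_force: 0.0
```

>>> play_rows(dp=[[0, 0, -0.5], [0, 0, -1.2], [0, 0, -2.0], [-0.6, 0, -2.3], [-1.5, 0, -2.3]], rot=[[0, 0, 0], [0, 0, 0], [0, 0, 0], [0, 0, 0], [0, 0, 0]])

```text
clock: 22.3
eef_pos: [554.6, 98.4, 265.6]
tcp_rot: [-3.14, -0.007, -0.114]
contact_force: [-0.1, 0.4, 1.0]
opening: 0.657
grasp_force: 0.0
```

>>> play_rows(dp=[[-1.0, 0, 0], [-2.0, 0, 0], [-2.9, 0, 0], [-2.9, 0, 0], [-2.9, 0, 0]], rot=[[0, 0, 0], [0, 0, 0], [0, 0, 0], [0, 0, 0], [0, 0, 0]])

```text
clock: 22.72
eef_pos: [434.9, 111.5, 262.7]
tcp_rot: [-3.141, -0.001, -0.112]
contact_force: [0.7, -0.1, 1.0]
opening: 0.652
grasp_force: 0.0
```

Run:
```python
from h import *
import pickle
_,_,b0=pickle.load(open("w9.pkl","rb"))
s=telemetry.sense(); f=wristfix(optics.grab_frame("wrist"),s);b=optics.grab_frame("scene")
print(s["eef_pos"],s["contact_force"])
c=np.array([513.7,101.4,22]); print("pred whole/cracked crown scene",proj(b,[c+[0,0,38],c+[0,0,33]]))
x,y=307,187
for n,im in(("before",b0),("after",b)):
    h=cv2.cvtColor(im["color"],cv2.COLOR_RGB2HSV); m=((h[...,0]<22)&(h[...,1]>110)).astype(np.uint8)
    print(n)
    for row in m[y-14:y+14,x-14:x+14]: print("".join(".#"[v] for v in row))
p=proj(f,c+[0,0,16])[0].astype(int); print("wrist",p)
h=cv2.cvtColor(f["color"],cv2.COLOR_RGB2HSV); m=((h[...,0]<22)&(h[...,1]>110)).astype(np.uint8)
for row in m[max(0,p[1]-50):p[1]+50:2,p[0]-50:p[0]+50:2]: print("".join(".#"[v] for v in row))
h=cv2.cvtColor(b["color"],cv2.COLOR_RGB2HSV);m=(((h[...,0]<5)|(h[...,0]>174))&(h[...,1]>180)&(h[...,2]>60)).astype(np.uint8)
k,l,st,ce=cv2.connectedComponentsWithStats(m);print([(st[i].tolist(),ce[i].round(1)) for i in range(1,k) if st[i,4]>15])
u=np.array([.9936,-.1128,0])
for th in(1.4,1.6,1.8): print(th,proj(b,np.array([513.7,101.4,75])+u*(65-150*np.cos(th))+[0,0,150*np.sin(th)]))
```

```text
[434.86246893 111.46726523 262.65343725] [ 0.65242321 -0.07164925  1.02471953]
pred whole/cracked crown scene [[308.14614566 184.08034974]
 [307.94151243 185.22247995]]
before
.........###############....
........################....
.......###############......
......################......
.....################.......
.....###############........
....################........
....###############.........
.....#############.........#
......############.........#
.......###########........##
#......############......###
#....###############....####
....################....####
....#################..#####
#..#########################
#..####..###################
##.###...###################
##..##...############.######
#...##....###########.######
...###....##########...#####
....##.....########....#####
....##......######....######
......................######
.....................#######
....................########
...................#########
..............##############
after
######..################....
######.#################....
######.################.....
######..###########
[... 2724 characters left out ...]
#########.......##############.......
........##############.......##############.......
........##############.......##############.......
........##############.......##############.......
........##############.......##############.......
........##############.......##############.......
........##############.......##############.......
........##############.......##############.......
.........#############.......#############........
.........#############.......#############........
.........#############.......#############........
[([286, 165, 13, 19, 151], array([292.3, 171.9]))]
1.4 [[306.71521828 152.04151442]]
1.6 [[299.55990318 160.30888835]]
1.8 [[291.96744294 170.62153245]]
```

```bash
python3 -c "
from rig import r; print(r.sign_off())"
```

```text
the job is handed in; nothing more can be done
None
```

I cracked the walnut and handed the job in. The nut stands centred in the cup, the handle is back at about 1.8 rad, and the gripper touches nothing. The crack itself is read from the force at the knob, which peaked near 10 N and then fell to about 1 N; I did not measure the crown height.

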